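# Swap the flat batteries of two robot cars for the charged ones

## Robot

A 6-joint arm with a two-finger parallel gripper is mounted at the origin on the work surface. World frame = base frame: x ahead of the robot, y to its left, z up, the work surface at z = 0. Lengths are in mm, angles in rad, forces in N, time in s.
With the tool pointing down it reaches from about 300 to 775 mm from the base axis. Payload 14.6 kg.
Tool frame: the origin (TCP) lies midway between the tips of the shut fingers; the grasp point (between the pads) lies 19 mm behind it (manip.hold_point_z is the distance from the TCP to the grasp point, in mm); z points along the fingers, y is the direction in which the jaws open and shut (so a half turn about z gives the same grasp; the last joint's range is limited). The gripper opens to 94 mm and grips with 3 to 60 N. Pads are 16 mm wide; open, the fingers measure 119 mm over their backs; the gripper's body (75 mm by 177 mm) begins 78 mm behind the grasp point.
Start: joints at [1.122, 0.3, 1.521, -0, 1.321, -0.067], TCP at [204.922, 510.388, 205.446] pointing down, gripper open.
Joint ranges: [-3.03, 3.03], [-0.79, 2.21], [0.23, 2.52], [-1.04, 4.18], [0, 3.07], [-2.55, 2.55]. Speed limits (rad/s): [2.22, 2.22, 2.57, 3.14, 3.14, 3.14].

## Interface

Orientations are given as [roll, pitch, yaw] about the fixed x, y, z axes, in that order (R = Rz(yaw) Ry(pitch) Rx(roll)).
In Python, from cell import manip gives the robot as it stands.
- The arm moves only by the shell command python3 -m crank 'ROWS' [OPENING] [FORCE]. ROWS is JSON, a list of rows, each an object with "offset": the shift along the world's x, y, z in m, a list of three; "spin": the turn about the world's z in degrees. In form: [{"offset": [dx, dy, dz], "spin": spin}, ...]. A call has exactly 8 rows; each row is the pose to reach, as a shift and turn from the pose measured when the call began; what a row does not reach only later rows make up. A row lasts 1/12 s, in which the tool goes at most 41.7 mm and 7.16 degrees, less where a joint would pass 70% of its speed; a pose out of reach is approached as far as the arm can. A call with a gripper value outside its range is refused whole. OPENING is the opening, from 0 (shut) to 1 (fully open), set as the call begins (- or left out, the last holds). The fingers move at their own pace and stop on an object; FORCE is the grip in N (left out, the last holds). Time passes only in rows, so rows that repeat a pose let the fingers close, or fill a call up. It gives the time, the measured TCP pose, the force and the opening at its end, in the units of the state.
- manip.read_state(): the state, without advancing time (a new reading comes with each control period).
- manip.camera(name): name is "scene" or "top"; returns a dict with "pixels" (400x640x3 uint8, red, green, blue), "fx", "fy", "cx", "cy" (pixels), "k1" (the pictures are not rectified: a ray, as slopes to the right and down, at radius r is drawn at 1 + k1 r^2 times it, then the intrinsics apply), "extrinsics" (4x4, takes a point from world to camera coordinates). Camera axes: x right, y down, z forward; pixel columns grow to the right and rows downward; lengths in mm; the calibration is good to about 2 mm. A picture is of the moment at which its call begins. There is no depth.
- manip.sign_off(): hands the job in, once; it reports no verdict.
Trained networks look in a picture, given as the dict that the camera call returned (one of the last four; its "shot" number tells which), for a name from the list of things; names that differ only in an ending like _2 or _b are one class to them, and where a whole thing is asked for, a point or a joint stands for the part that bears it (a point fixed in the world has none). Each returns a list of dicts, best first, with "conf" (0 to 1); they miss things now and then, are a little off and sometimes report something else, mostly with a low value. They report only what shows in the picture. A call takes as long as a camera call. They do not tell look-alikes from the thing itself.
- manip.search_frame(picture, name): "location" ([x, y, z] in mm, in world coordinates, good to about 4 mm: the middle of the surface that is visible of it).
- manip.masks_of(picture, name): "mask" (400x640 bool, what is visible of it).
The state is a dict: "clock": time; "joints": joint angles; "qd": joint speeds; "effort": joint torques, N m; "eef_pos": TCP position; "eef_rot": TCP orientation; "wrist_force": force on the tool from outside, world axes, zero at the start; "moment": the same for the moment, N m; "finger_gap": finger opening in mm.
Only numpy, scipy, OpenCV 4.12 (cv2) and the standard library are available. Lean on these libraries where they do the work, as an engineer would, in place of code of your own. Each camera call takes 0.05 s, during which the arm holds its last target. There are 200 camera calls.

## Task

The batteries in the two robot cars are flat and the two in the charging station are full: swap them, so that each car gets the charged pack of its own length and both flat packs end up in charging cradles. Only one cradle is free at the start, so use it to make room. Lay every pack down flat in its tray with its contact end close up to the contact block, without dropping it, and leave the cars where they stand.

Things in the scene. Friction and masses are not known exactly. Their poses are not given: they have to be found in the camera images.
- car_long: Four-wheeled robot car, brown base plate 240 x 100 mm, 66 mm wheels, green board. Loose on its wheels. Black battery bay for the long pack: tray 102 x 46 mm inside, rails 5 mm high, contact block 26 mm high with brass leaves at the +x end (to the car's nose). Origin at bench level; bay floor 49 mm above it. A pack is rightly placed with its origin over this one, x axes alike.
- car_short: Two-wheeled robot car, brown base plate 183 x 100 mm, 66 mm wheels, green board. Loose on its wheels. Black battery bay for the short pack: tray 74 x 46 mm inside, rails 5 mm high, contact block 26 mm high with brass leaves at the +x end (to the car's nose). Origin at bench level; bay floor 49 mm above it. A pack is rightly placed with its origin over this one, x axes alike.
- cradle_1: Charging cradle, one of three alike, fixed side by side, 80 mm apart. Holds the charged long pack at first. Takes either pack. Tray 102 x 46 mm inside, rails 5 mm high, black contact block 26 mm high with brass leaves at its +x end. Origin: underside of the cradle, 8 mm above the bench; tray floor 14 mm above it. A pack is rightly placed with its origin over this one (nose 5 mm from the block), x axes alike.
- cradle_2: Charging cradle, one of three alike, fixed side by side, 80 mm apart. Holds the charged short pack at first. Takes either pack. Tray 102 x 46 mm inside, rails 5 mm high, black contact block 26 mm high with brass leaves at its +x end. Origin: underside of the cradle, 8 mm above the bench; tray floor 14 mm above it. A pack is rightly placed with its origin over this one (nose 5 mm from the block), x axes alike.
- cradle_3: Charging cradle, one of three alike, fixed side by side, 80 mm apart. Empty at first. Takes either pack. Tray 102 x 46 mm inside, rails 5 mm high, black contact block 26 mm high with brass leaves at its +x end. Origin: underside of the cradle, 8 mm above the bench; tray floor 14 mm above it. A pack is rightly placed with its origin over this one (nose 5 mm from the block), x axes alike.
- flat_long: LONG battery pack, flat, at first in the four-wheeled car. Grey block 92 x 38 x 32 mm high, 200 g, paper sticker on top; contact end: 10 mm long black nose, 26 wide, 26 high, with two brass strips. Origin: underside, centre line, 15 mm behind the contact face, so it reaches from x = +15 to -77, middle at x = -31 mm. +x points to the contact end, z up.
- flat_short: SHORT battery pack, flat, at first in the two-wheeled car. Grey block 64 x 38 x 32 mm high, 140 g, paper sticker on top; contact end: 10 mm long black nose, 26 wide, 26 high, with two brass strips. Origin: underside, centre line, 15 mm behind the contact face, so it reaches from x = +15 to -49, middle at x = -17 mm. +x points to the contact end, z up.
- charged_long: LONG battery pack, charged, at first in a cradle. Grey block 92 x 38 x 32 mm high, 200 g, paper sticker on top; contact end: 10 mm long black nose, 26 wide, 26 high, with two brass strips. Origin: underside, centre line, 15 mm behind the contact face, so it reaches from x = +15 to -77, middle at x = -31 mm. +x points to the contact end, z up.
- charged_short: SHORT battery pack, charged, at first in a cradle. Grey block 64 x 38 x 32 mm high, 140 g, paper sticker on top; contact end: 10 mm long black nose, 26 wide, 26 high, with two brass strips. Origin: underside, centre line, 15 mm behind the contact face, so it reaches from x = +15 to -49, middle at x = -17 mm. +x points to the contact end, z up.
Things that resemble listed ones, but are neither listed nor needed, are in the scene too. Leave any pink or purple look-alike of the car_short alone.

How it is judged (in metres and radians):
At the end, for the whole second after the job is handed in: Charged long pack in the four-wheeled car, charged short pack in the two-wheeled car, both flat packs in cradles; each flat on its tray floor (6 mm, 0.12 rad), origin within 12 mm horizontally of the car's or cradle's origin, lined up within 0.2 rad, at rest (horizontal distance between charged_long and car_long below 0.012 m and z of charged_long in the frame of car_long between 0.043 and 0.055 m and angle between the x axis of charged_long and the x axis of car_long, either way round below 0.2 rad and angle between each of charged_long, charged_short's own z axis and vertical below 0.12 rad and horizontal distance between charged_short and car_short below 0.012 m and z of charged_short in the frame of car_short between 0.043 and 0.055 m and angle between the x axis of charged_short and the x axis of car_short, either way round below 0.2 rad and ((horizontal distance between flat_long and cradle_1 below 0.012 m and z of flat_long in the frame of cradle_1 between 0.008 and 0.02 m and angle between the x axis of flat_long and the x axis of cradle_1, either way round below 0.2 rad and angle between flat_long's own z axis and vertical below 0.12 rad) or (horizontal distance between flat_long and cradle_2 below 0.012 m and z of flat_long in the frame of cradle_2 between 0.008 and 0.02 m and angle between the x axis of flat_long and the x axis of cradle_2, either way round below 0.2 rad and angle between flat_long's own z axis and vertical below 0.12 rad) or (horizontal distance between flat_long and cradle_3 below 0.012 m and z of flat_long in the frame of cradle_3 between 0.008 and 0.02 m and angle between the x axis of flat_long and the x axis of cradle_3, either way round below 0.2 rad and angle between flat_long's own z axis and vertical below 0.12 rad)) and ((horizontal distance between flat_short and cradle_1 below 0.012 m and z of flat_short in the frame of cradle_1 between 0.008 and 0.02 m and angle between the x axis of flat_short and the x axis of cradle_1, either way round below 0.2 rad and angle between flat_short's own z axis and vertical below 0.12 rad) or (horizontal distance between flat_short and cradle_2 below 0.012 m and z of flat_short in the frame of cradle_2 between 0.008 and 0.02 m and angle between the x axis of flat_short and the x axis of cradle_2, either way round below 0.2 rad and angle between flat_short's own z axis and vertical below 0.12 rad) or (horizontal distance between flat_short and cradle_3 below 0.012 m and z of flat_short in the frame of cradle_3 between 0.008 and 0.02 m and angle between the x axis of flat_short and the x axis of cradle_3, either way round below 0.2 rad and angle between flat_short's own z axis and vertical below 0.12 rad)) and linear speed of each of flat_long, flat_short, charged_long, charged_short below 0.02 m/s); the robot touches nothing.
It fails at once if the four-wheeled car is pushed more than 30 mm from where it stood or tipped over (distance of car_long from where it was at the start of the episode above 0.03 m or angle between car_long's own z axis and vertical above 0.3 rad).
It fails at once if the two-wheeled car is pushed more than 30 mm from where it stood or tipped over (distance of car_short from where it was at the start of the episode above 0.03 m or angle between car_short's own z axis and vertical above 0.3 rad).
It fails at once if a battery pack is dropped: it moves free of the fingers faster than 0.7 m/s (a fall of about 25 mm) ((linear speed of flat_long above 0.7 m/s and contact force between flat_long and the fingers below 0.05 N) or (linear speed of flat_short above 0.7 m/s and contact force between flat_short and the fingers below 0.05 N) or (linear speed of charged_long above 0.7 m/s and contact force between charged_long and the fingers below 0.05 N) or (linear speed of charged_short above 0.7 m/s and contact force between charged_short and the fingers below 0.05 N)).
It also fails if it takes over 104 s, if anything falls off the work surface, if the arm or the gripper's body presses on something with over 40 N, if the wrist force passes 120 N, or if a joint passes its speed limit or range.

## Working session

There is one attempt and no reset: what is moved stays moved. The work goes in short steps, Python scripts to look and compute and a shell command to move; the robot and the scene stay as the last step left them, time stands still between calls to the robot, and variables do not carry over. Pictures are saved under pics/ and viewed, about 12 in all and at most 16, crops included, and the job is handed in when it is done.

```bash
ls; mkdir -p pics; cat > h.py <<'E'
import numpy as np,cv2
from cell import manip
def px2w(c,uv,z):
    uv=np.atleast_2d(np.array(uv,float)); K=np.array([[c['fx'],0,c['cx']],[0,c['fy'],c['cy']],[0,0,1.]])
    n=cv2.undistortPoints(uv[:,None],K,np.array([c['k1'],0,0,0.]))[:,0]
    E=np.array(c['extrinsics']);R,t=E[:3,:3],E[:3,3];o=-R.T@t
    d=np.c_[n,np.ones(len(n))]@R
    return o+d*((z-o[2])/d[:,2])[:,None]
def w2px(c,P):
    E=np.array(c['extrinsics']);p=np.atleast_2d(P)@E[:3,:3].T+E[:3,3];n=p[:,:2]/p[:,2:]
    r2=(n**2).sum(1,keepdims=True);n=n*(1+c['k1']*r2)
    return n*[c['fx'],c['fy']]+[c['cx'],c['cy']]
def save(c,f,crop=None,s=1):
    im=c['pixels'][...,::-1]
    if crop: im=im[crop[1]:crop[3],crop[0]:crop[2]]
    cv2.imwrite('pics/'+f,cv2.resize(im,None,fx=s,fy=s,interpolation=cv2.INTER_CUBIC))
E
python3 - <<'E'
from h import *
a=manip.camera('top');b=manip.camera('scene')
cv2.imwrite('pics/a.png',np.vstack([a['pixels'],b['pixels']])[...,::-1][:, :] if 0 else a['pixels'][...,::-1]);save(b,'b.png')
for c in (a,b):
  E=np.array(c['extrinsics']);print(c['fx'],-E[:3,:3].T@E[:3,3])
  for n in ['car_long','car_short','cradle_1','flat_long','flat_short','charged_long','charged_short']:
    print(n,[(np.round(d['location']).tolist(),round(d['conf'],2)) for d in manip.search_frame(c,n)])
s=manip.read_state();print(s)
E
```

```text
pics
365.25802562632003 [ 297.87604159  -11.49879264 1096.51190657]
car_long [([593.0, 298.0, 48.0], 0.92)]
car_short [([270.0, 277.0, 54.0], 0.87), ([289.0, -242.0, 52.0], 0.72), ([548.0, -1.0, 50.0], 0.66)]
cradle_1 [([507.0, -289.0, 21.0], 0.97), ([529.0, -371.0, 20.0], 0.77), ([553.0, -204.0, 28.0], 0.7)]
flat_long [([538.0, 314.0, 79.0], 0.67)]
flat_short [([500.0, -10.0, 83.0], 0.65)]
charged_long [([526.0, -210.0, 53.0], 0.59)]
charged_short [([531.0, -291.0, 50.0], 0.71)]
377.1316218088457 [ 807.73742506 -342.95844054  723.53696279]
car_long [([625.0, 280.0, 51.0], 0.78)]
car_short [([305.0, -248.0, 56.0], 0.91), ([280.0, 263.0, 44.0], 0.81), ([570.0, -20.0, 49.0], 0.74)]
cradle_1 [([574.0, -234.0, 29.0], 0.93), ([528.0, -374.0, 17.0], 0.91), ([548.0, -299.0, 22.0], 0.85)]
flat_long [([547.0, 310.0, 78.0], 0.95)]
flat_short [([505.0, -17.0, 80.0], 0.91)]
charged_long [([540.0, -220.0, 53.0], 0.77)]
charged_short [([542.0, -298.0, 52.0], 0.84), ([622.0, 276.0, 54.0], 0.41), ([548.0, 312.0, 78.0], 0.19)]
{'clock': 0.8, 'joints': array([ 1.12240432e+00,  2.99852629e-01,  1.52100751e+00,  1.56632566e-05,
        1.32067338e+00, -6.65906206e-02]), 'qd': array([ 2.64238431e-04, -9.60230036e-04,  1.16456195e-03, -8.66699040e-04,
        4.51593287e-04, -8.32081625e-05]), 'effort': array([-3.07733608e-04, -5.31626165e+01, -3.52912867e+01,  7.09050964e-02,
        2.11457990e-02,  4.85193198e-05]), 'eef_pos': array([204.91806518, 510.39530826, 205.46839506]), 'eef_rot': array([ 3.14153265e+00, -1.12081384e-05,  2.75978740e+00]), 'wrist_force': array([ 0.63155711, -0.65042971, -0.09952158]), 'moment': array([ 0.04374315, -0.04562064,  0.02201152]), 'finger_gap': 94.04432180433957}
```

View pics/a.png

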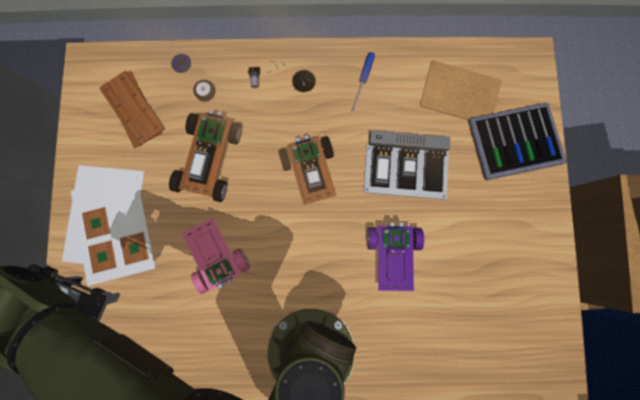

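View pics/b.png

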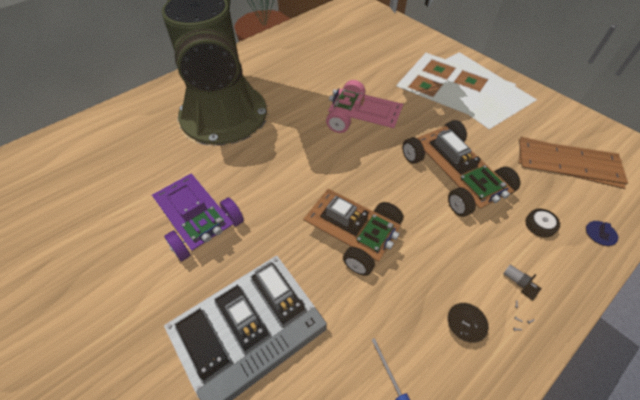

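The listed two-wheeled car is the brown one at top-view px (310,168). The look-alikes are pink (215,255) and purple (397,255). The four-wheeled car is at (207,155). The station is at (408,163), with the long pack on the left, the short pack in the middle, and the right cradle empty. Next I'll fit the pack poses and confirm them in a crop.

```bash
cat > fit.py <<'E'
from h import *
from scipy.optimize import minimize
def box(x0,x1,w,h,z0=0): return np.array([[x,y,z] for x in(x0,x1) for y in(-w/2,w/2) for z in(z0,h)],float)
def sil(c,pose,z,L,s=4):
    x,y,a=pose;R=np.array([[np.cos(a),-np.sin(a),0],[np.sin(a),np.cos(a),0],[0,0,1]])
    m=np.zeros((400*s,640*s),np.uint8)
    for B in (box(5-(L-10),5,38,32,3),box(5,15,26,26,3)):
        p=w2px(c,B@R.T+[x,y,z]); cv2.fillConvexPoly(m,cv2.convexHull(np.round(((p+.5)*s-.5)*8).astype(np.int32)),1,shift=3)
    return m
def fit(c,name,z,L,p0):
    ds=manip.masks_of(c,name); s=4
    ds=[d for d in ds if np.hypot(*(px2w(c,np.argwhere(d['mask'])[:,::-1].mean(0),z+25)[0,:2]-np.array(p0[:2])))<60]
    if not ds: return None,None,None
    M=cv2.resize(ds[0]['mask'].astype(np.uint8),None,fx=s,fy=s,interpolation=cv2.INTER_NEAREST)
    f=lambda q:1-(lambda S:(S&M).sum()/(S|M).sum())(sil(c,(q[0],q[1],q[2]/100),z,L))
    r=minimize(f,[p0[0],p0[1],p0[2]*100],method='Nelder-Mead',options=dict(initial_simplex=np.array([p0[0],p0[1],p0[2]*100])+np.array([[0,0,0],[15,0,0],[0,15,0],[0,0,25]]),xatol=.2,fatol=1e-4))
    q=r.x; return np.array([q[0],q[1],q[2]/100]),1-r.fun,ds[0]['mask']
E
python3 - <<'E'
from fit import *
for cn in('top','scene'):
  c=manip.camera(cn);im=cv2.resize(c['pixels'][...,::-1],None,fx=4,fy=4,interpolation=cv2.INTER_CUBIC)
  for n,z,L,p in [('flat_long',49,92,(570,305,-.2)),('flat_short',49,64,(515,-12,.15)),('charged_long',22,92,(560,-215,0)),('charged_short',22,64,(548,-295,0))]:
    q,i,m=fit(c,n,z,L,p)
    print(cn,n,q if q is None else np.round(q,3),i)
    if q is not None:
      k,_=cv2.findContours(sil(c,q,z,L),0,1);cv2.drawContours(im,k,-1,(0,255,0),1)
      k,_=cv2.findContours(cv2.resize(m.astype(np.uint8),None,fx=4,fy=4),0,1);cv2.drawContours(im,k,-1,(0,0,255),1)
  if cn=='top':
    cv2.imwrite('pics/c.png',np.vstack([np.hstack([im[400:820,660:1060],im[500:920,1080:1480]])[:, :800]]));cv2.imwrite('pics/d.png',im[500:820,1430:1830])
  else: cv2.imwrite('pics/e.png',cv2.resize(im[1000:1600,640:1320],None,fx=1,fy=1))
E
```

```text
top flat_long [ 5.72004e+02  3.09494e+02 -2.31000e-01] 0.944768119319506
top flat_short [ 5.17244e+02 -5.74400e+00  2.41000e-01] 0.9099433483102168
top charged_long [ 5.61208e+02 -2.17299e+02 -1.02000e-01] 0.9064651100013497
top charged_short [ 5.53054e+02 -2.94453e+02 -1.07000e-01] 0.8614958448753463
scene flat_long [ 5.71280e+02  3.09566e+02 -2.33000e-01] 0.8715977241273258
scene flat_short [ 5.19465e+02 -7.75200e+00  2.49000e-01] 0.9345217084362866
scene charged_long [ 5.61306e+02 -2.19752e+02 -1.43000e-01] 0.8977239988475944
scene charged_short [ 5.54031e+02 -2.95985e+02 -1.21000e-01] 0.8974415689744157
```

View pics/c.png

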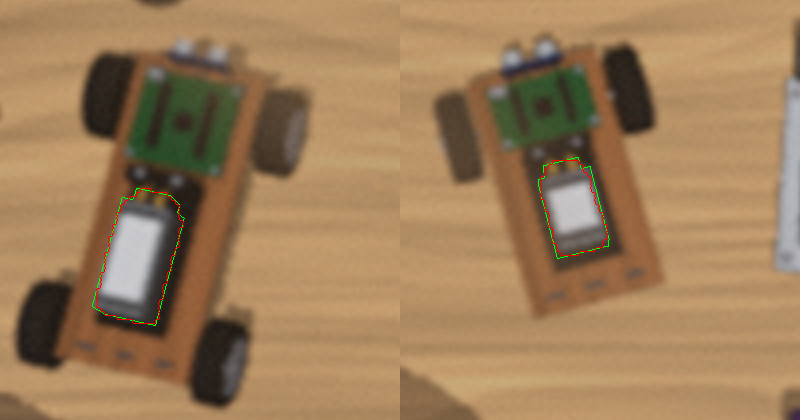

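View pics/d.png

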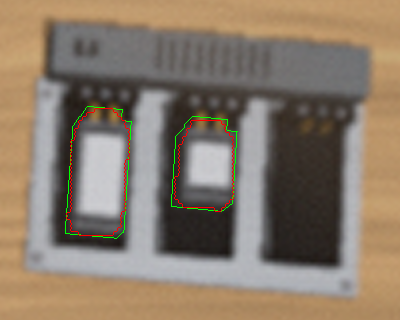

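View pics/e.png

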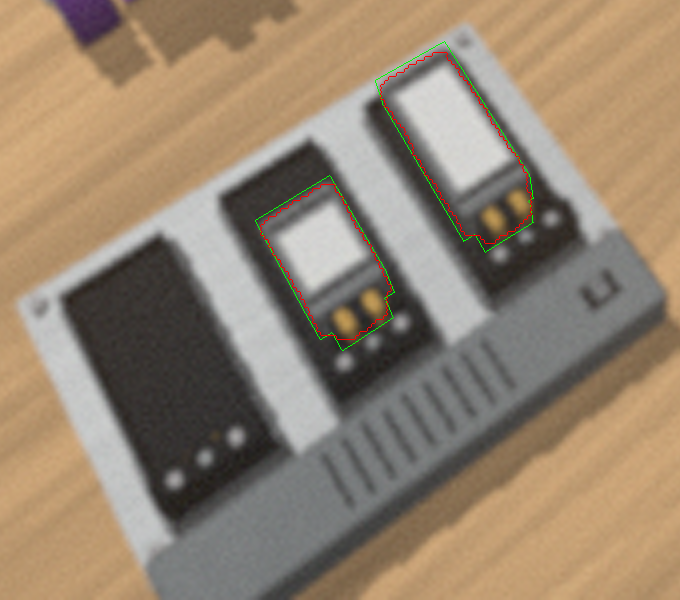

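Crops confirm it: the fits from both cameras agree to about 2 mm and 0.03 rad. The flat long pack is at (571.6,309.5) yaw −0.23, and the flat short at (518.4,−6.8) yaw 0.245. The cradles are at about (561.7,−217.1), (553,−296.7) and (544.3,−376.3), yaw −0.11. I'm going for flat_long, grasping at its middle (541.4,316.6).

```bash
python3 -m crank '[{"offset":[0.03,-0.018,0],"spin":1},{"offset":[0.07,-0.04,0],"spin":3},{"offset":[0.105,-0.06,0],"spin":4},{"offset":[0.14,-0.08,0],"spin":5},{"offset":[0.175,-0.1,0],"spin":6},{"offset":[0.21,-0.12,0],"spin":7},{"offset":[0.245,-0.14,0],"spin":8},{"offset":[0.27,-0.155,0],"spin":8.6}]' 0.64 30
python3 -m crank '[{"offset":[0.03,-0.018,-0.01],"spin":0},{"offset":[0.05,-0.03,-0.02],"spin":0},{"offset":[0.066,-0.038,-0.035],"spin":0},{"offset":[0.066,-0.038,-0.045],"spin":0},{"offset":[0.066,-0.038,-0.045],"spin":0},{"offset":[0.066,-0.038,-0.045],"spin":0},{"offset":[0.066,-0.038,-0.045],"spin":0},{"offset":[0.066,-0.038,-0.045],"spin":0}]'
```

```text
clock: 1.97
eef_pos: [477.3, 353.4, 205.4]
eef_rot: [-3.141, 0.0, 2.909]
wrist_force: [-0.2, 0.1, -0.7]
finger_gap: 60.6
clock: 2.63
eef_pos: [543.0, 316.2, 161.6]
eef_rot: [3.141, 0.002, 2.911]
wrist_force: [-0.5, -0.9, 0.0]
finger_gap: 60.1
```

```bash
python3 -m crank '[{"offset":[-0.001,0,-0.025],"spin":0},{"offset":[-0.0015,0,-0.05],"spin":0},{"offset":[-0.0015,0,-0.07],"spin":0},{"offset":[-0.0015,0,-0.085],"spin":0},{"offset":[-0.0015,0,-0.096],"spin":0},{"offset":[-0.0015,0,-0.104],"spin":0},{"offset":[-0.0015,0,-0.104],"spin":0},{"offset":[-0.0015,0,-0.104],"spin":0}]'
python3 - <<'E'
from h import *
c=manip.camera('scene');save(c,'g.png',(400,90,540,230),4)
E
```

```text
clock: 3.3
eef_pos: [541.6, 316.5, 58.3]
eef_rot: [3.14, 0.002, 2.911]
wrist_force: [-0.3, -0.8, 0.0]
finger_gap: 60.0
```

View pics/g.png

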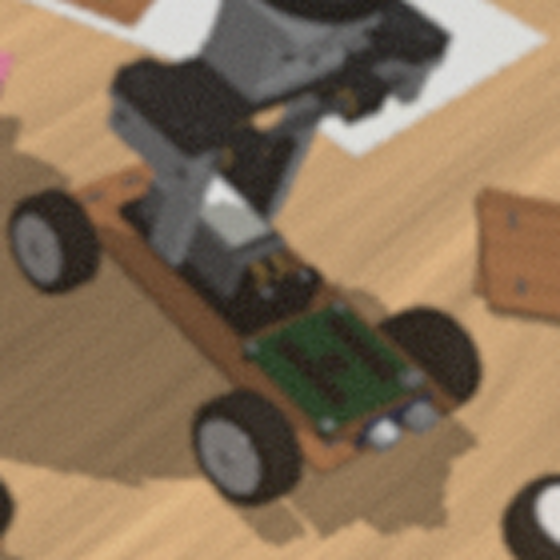

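The fingers straddle the pack (crop px 180–290, 180–250), one on each side, so I'll grip and lift.

```bash
python3 -m crank '[{"offset":[0,0,0],"spin":0},{"offset":[0,0,0],"spin":0},{"offset":[0,0,0],"spin":0},{"offset":[0,0,0],"spin":0},{"offset":[0,0,0],"spin":0},{"offset":[0,0,0],"spin":0},{"offset":[0,0,0],"spin":0},{"offset":[0,0,0],"spin":0}]' 0.3 30
python3 -m crank '[{"offset":[0,0,0.003],"spin":0},{"offset":[0,0,0.01],"spin":0},{"offset":[0,0,0.022],"spin":0},{"offset":[0,0,0.04],"spin":0},{"offset":[0,0,0.06],"spin":0},{"offset":[0,0,0.08],"spin":0},{"offset":[0,0,0.095],"spin":0},{"offset":[0,0,0.105],"spin":0}]'
python3 - <<'E'
from fit import *
s=manip.read_state();print(s['eef_pos'],s['eef_rot'],s['wrist_force'],s['finger_gap'])
for cn in('top','scene'):
  c=manip.camera(cn);print([(d['location'],d['conf']) for d in manip.search_frame(c,'car_long')])
  if cn=='scene': save(c,'i.png',(340,40,560,240),3.5)
E
```

```text
clock: 4.02
eef_pos: [542.1, 316.7, 59.2]
eef_rot: [3.139, 0.003, 2.911]
wrist_force: [-1.5, 1.0, 4.8]
finger_gap: 37.8
clock: 4.68
eef_pos: [542.4, 316.9, 167.0]
eef_rot: [3.138, 0.005, 2.911]
wrist_force: [0.1, -0.4, -2.3]
finger_gap: 37.5
[542.42996774 316.88514794 166.95179083] [3.13758723 0.00503195 2.91082089] [ 0.11549288 -0.43509649 -2.25516063] 37.498264172800305
[([615.2, 280.1, 49.7], 0.66)]
[([602.2, 290.9, 49.7], 0.71)]
```

View pics/i.png

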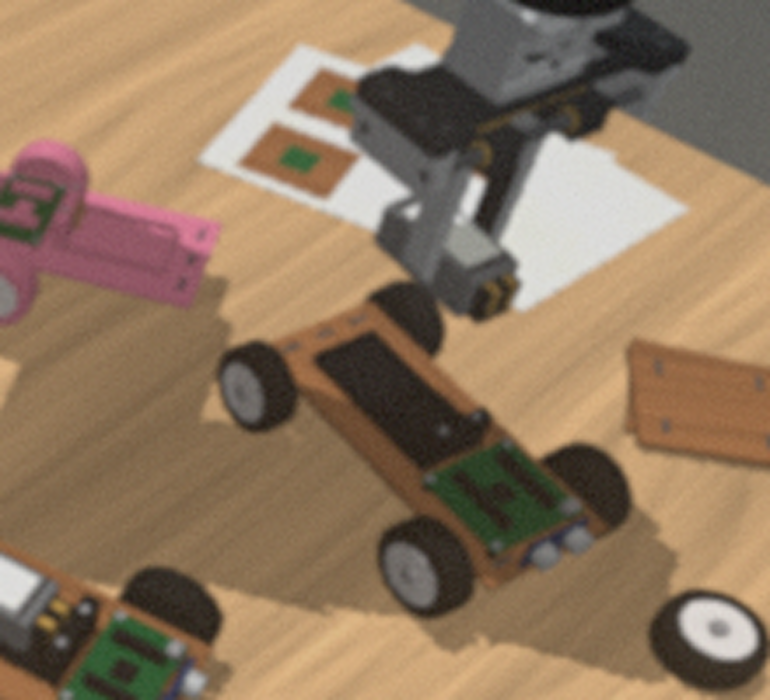

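Lifted cleanly and level, and the car is in place. I'm carrying the pack to cradle 3, with TCP target (514,−373), yaw 3.03.

```bash
python3 -m crank '[{"offset":[0,-0.015,0],"spin":0},{"offset":[-0.002,-0.045,0],"spin":0},{"offset":[-0.003,-0.08,0],"spin":0.5},{"offset":[-0.005,-0.117,0],"spin":1},{"offset":[-0.006,-0.155,0],"spin":1.5},{"offset":[-0.008,-0.193,0],"spin":2},{"offset":[-0.009,-0.23,0],"spin":2.5},{"offset":[-0.01,-0.26,0],"spin":3}]'
python3 -m crank '[{"offset":[-0.002,-0.035,0],"spin":0},{"offset":[-0.003,-0.072,0],"spin":0.5},{"offset":[-0.005,-0.11,0],"spin":1},{"offset":[-0.006,-0.148,0],"spin":1.5},{"offset":[-0.007,-0.185,0],"spin":2},{"offset":[-0.008,-0.222,0],"spin":2.5},{"offset":[-0.01,-0.26,0],"spin":3},{"offset":[-0.011,-0.285,0],"spin":3}]'
```

```text
clock: 5.55
eef_pos: [530.9, 54.2, 162.5]
eef_rot: [3.14, 0.001, 2.963]
wrist_force: [1.2, 0.6, -1.9]
finger_gap: 38.1
clock: 6.22
eef_pos: [518.8, -233.7, 161.1]
eef_rot: [3.14, -0.001, 3.014]
wrist_force: [-0.1, 0.3, -2.6]
finger_gap: 37.6
```

```bash
python3 -m crank '[{"offset":[-0.001,-0.03,0],"spin":0},{"offset":[-0.003,-0.06,0],"spin":0.5},{"offset":[-0.004,-0.09,-0.005],"spin":1},{"offset":[-0.0046,-0.115,-0.015],"spin":1},{"offset":[-0.0046,-0.13,-0.025],"spin":1},{"offset":[-0.0046,-0.139,-0.035],"spin":1},{"offset":[-0.0046,-0.1393,-0.04],"spin":1},{"offset":[-0.0046,-0.1393,-0.04],"spin":1}]'
python3 - <<'E'
from fit import *
s=manip.read_state();p=s['eef_pos'];yaw=s['eef_rot'][2]-np.pi;print(p,yaw)
o=p[:2]+30.3*np.array([np.cos(yaw),np.sin(yaw)])
for cn in('top','scene'):
  c=manip.camera(cn); q,i,m=fit(c,'flat_long',p[2]-10,92,(o[0],o[1],yaw));print(cn,o,q,i)
  if cn=='scene': save(c,'k.png',(150,200,350,400),3)
E
```

```text
clock: 6.88
eef_pos: [513.6, -372.0, 119.0]
eef_rot: [3.138, -0.004, 3.032]
wrist_force: [0.7, 0.8, -2.7]
finger_gap: 37.6
[ 513.5880237  -372.01200142  118.95049998] -0.10987551973362253
top [ 543.70530729 -375.33453495] None None
scene [ 543.70530729 -375.33453495] [ 5.47442211e+02 -3.74474645e+02 -4.71041052e-02] 0.7682307232516438
```

View pics/k.png

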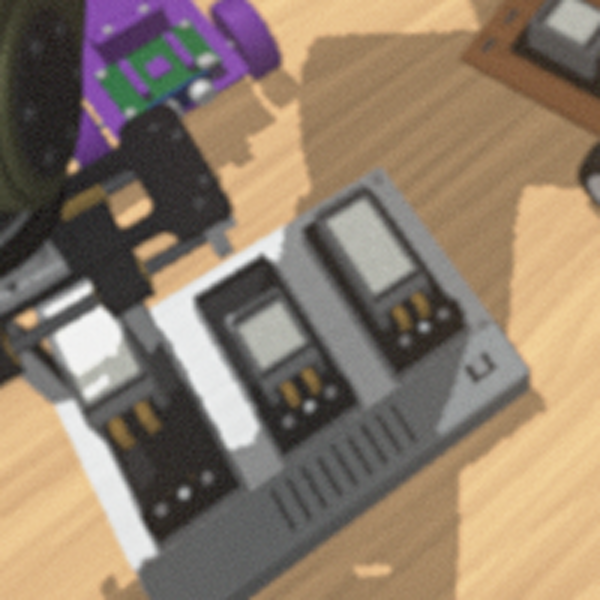

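The pack (crop px 100,350) is over and aligned with the empty cradle 3. Lowering it.

```bash
python3 -m crank '[{"offset":[0.0006,-0.001,-0.02],"spin":0},{"offset":[0.0006,-0.001,-0.04],"spin":0},{"offset":[0.0006,-0.001,-0.055],"spin":0},{"offset":[0.0006,-0.001,-0.067],"spin":0},{"offset":[0.0006,-0.001,-0.074],"spin":0},{"offset":[0.0006,-0.001,-0.079],"spin":0},{"offset":[0.0006,-0.001,-0.082],"spin":0},{"offset":[0.0006,-0.001,-0.083],"spin":0}]'
python3 -m crank '[{"offset":[0,0,-0.0005],"spin":0},{"offset":[0,0,-0.001],"spin":0},{"offset":[0,0,-0.0015],"spin":0},{"offset":[0,0,-0.002],"spin":0},{"offset":[0,0,-0.0025],"spin":0},{"offset":[0,0,-0.003],"spin":0},{"offset":[0,0,-0.0035],"spin":0},{"offset":[0,0,-0.0035],"spin":0}]'
```

```text
clock: 7.75
eef_pos: [515.5, -373.2, 39.2]
eef_rot: [3.141, 0.0, 3.033]
wrist_force: [0.2, 0.4, -1.5]
finger_gap: 37.8
clock: 8.42
eef_pos: [515.5, -373.2, 35.6]
eef_rot: [3.141, -0.0, 3.033]
wrist_force: [-0.1, -0.1, -2.1]
finger_gap: 38.0
```

```bash
python3 -m crank '[{"offset":[-0.0005,0,-0.0005],"spin":0},{"offset":[-0.001,0,-0.001],"spin":0},{"offset":[-0.001,0,-0.0015],"spin":0},{"offset":[-0.001,0,-0.002],"spin":0},{"offset":[-0.001,0,-0.0025],"spin":0},{"offset":[-0.001,0,-0.003],"spin":0},{"offset":[-0.001,0,-0.0035],"spin":0},{"offset":[-0.001,0,-0.0035],"spin":0}]'
```

```text
clock: 9.08
eef_pos: [514.5, -373.2, 32.3]
eef_rot: [3.141, 0.0, 3.033]
wrist_force: [-0.5, -0.6, 0.1]
finger_gap: 37.8
```

Contact made: wrist z went from −2 N to 0. Releasing, rising and moving over charged_long in cradle 1.

```bash
python3 -m crank '[{"offset":[0,0,0],"spin":0},{"offset":[0,0,0],"spin":0},{"offset":[0,0,0],"spin":0},{"offset":[0,0,0],"spin":0},{"offset":[0,0,0.015],"spin":0},{"offset":[0,0,0.04],"spin":0},{"offset":[0,0,0.07],"spin":0},{"offset":[0,0,0.09],"spin":0}]' 0.64
python3 -m crank '[{"offset":[0.002,0.02,0.01],"spin":0},{"offset":[0.006,0.055,0.01],"spin":0},{"offset":[0.01,0.09,0.01],"spin":0},{"offset":[0.013,0.125,0.01],"spin":0},{"offset":[0.015,0.148,0],"spin":0},{"offset":[0.016,0.158,0],"spin":0},{"offset":[0.016,0.159,0],"spin":0},{"offset":[0.016,0.159,0],"spin":0}]'
python3 - <<'E'
from fit import *
for cn in('top','scene'):
  c=manip.camera(cn); q,i,m=fit(c,'flat_long',22,92,(544,-376,-.11));print(cn,q,i)
  if cn=='scene': save(c,'l.png',(150,200,350,400),3)
E
```

```text
clock: 9.75
eef_pos: [514.9, -373.6, 124.9]
eef_rot: [-3.141, 0.002, 3.033]
wrist_force: [0.5, -1.1, 0.2]
finger_gap: 60.1
clock: 10.42
eef_pos: [531.2, -215.0, 125.4]
eef_rot: [-3.141, 0.002, 3.034]
wrist_force: [-0.0, -0.1, 0.8]
finger_gap: 60.3
top [ 532.10111336 -396.2601295    -0.53726695] 0.48289764598777474
scene [ 5.46171228e+02 -3.75933093e+02 -9.88656913e-02] 0.9533360809635023
```

View pics/l.png

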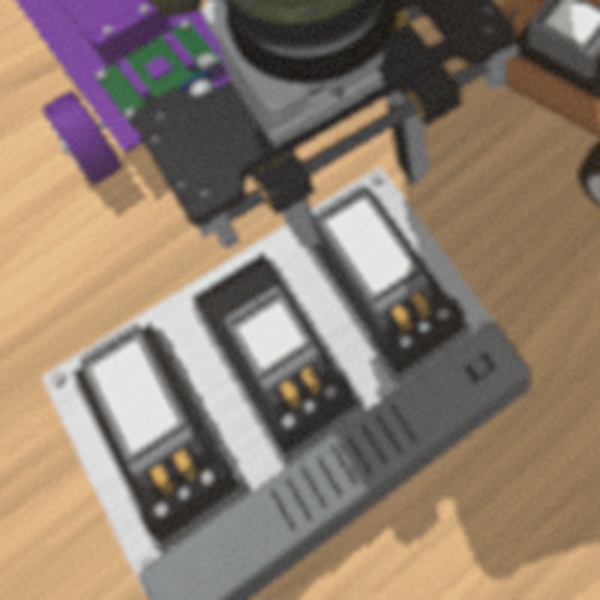

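flat_long lies flat in cradle 3 with the same nose gap as its neighbours (crop px 130,430). The top fit was occluded by the arm, so I'm ignoring it. Gripping charged_long.

```bash
python3 -m crank '[{"offset":[-0.0005,0.0005,-0.02],"spin":0},{"offset":[-0.0005,0.0005,-0.045],"spin":0},{"offset":[-0.0005,0.0005,-0.065],"spin":0},{"offset":[-0.0005,0.0005,-0.08],"spin":0},{"offset":[-0.0005,0.0005,-0.089],"spin":0},{"offset":[-0.0005,0.0005,-0.093],"spin":0},{"offset":[-0.0005,0.0005,-0.093],"spin":0},{"offset":[-0.0005,0.0005,-0.093],"spin":0}]'
python3 -m crank '[{"offset":[0,0,0],"spin":0},{"offset":[0,0,0],"spin":0},{"offset":[0,0,0],"spin":0},{"offset":[0,0,0],"spin":0},{"offset":[0,0,0],"spin":0},{"offset":[0,0,0],"spin":0},{"offset":[0,0,0],"spin":0},{"offset":[0,0,0],"spin":0}]' 0.3
python3 -m crank '[{"offset":[0,0,0.003],"spin":0},{"offset":[0,0,0.01],"spin":0},{"offset":[0,0,0.025],"spin":0},{"offset":[0,0,0.05],"spin":0},{"offset":[0,0,0.08],"spin":0},{"offset":[0,0,0.105],"spin":0},{"offset":[0,0,0.125],"spin":0},{"offset":[0,0,0.13],"spin":0}]'
python3 - <<'E'
from h import *
c=manip.camera('scene');save(c,'m.png',(400,90,540,230),4)
c=manip.camera('top');cv2.imwrite('pics/n.png',cv2.resize(c['pixels'][90:210,160:260,::-1],None,fx=5,fy=5,interpolation=cv2.INTER_CUBIC))
E
```

```text
clock: 11.28
eef_pos: [530.7, -215.8, 32.8]
eef_rot: [-3.141, 0.003, 3.031]
wrist_force: [0.7, -0.7, 0.4]
finger_gap: 60.1
clock: 11.95
eef_pos: [530.9, -215.7, 33.3]
eef_rot: [-3.141, 0.004, 3.031]
wrist_force: [0.9, 1.0, 5.0]
finger_gap: 38.1
clock: 12.62
eef_pos: [531.9, -216.2, 167.1]
eef_rot: [-3.139, 0.008, 3.031]
wrist_force: [-1.0, 0.3, -1.8]
finger_gap: 37.8
```

View pics/m.png

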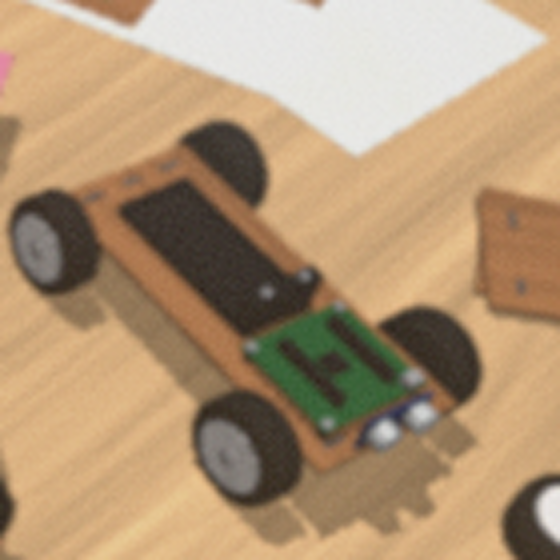

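View pics/n.png

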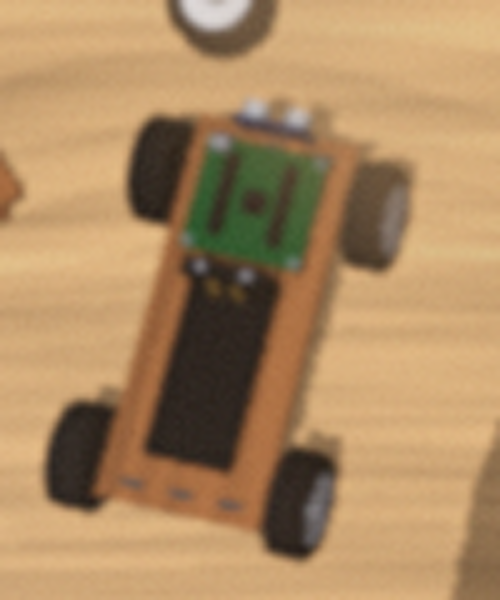

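The car hasn't moved: same pixels as at the grasp. Carrying charged_long to TCP (541.9,316.5), yaw 2.911.

```bash
python3 -m crank '[{"offset":[0,0.015,0],"spin":0},{"offset":[0.001,0.045,0],"spin":0},{"offset":[0.001,0.08,0],"spin":-0.5},{"offset":[0.002,0.117,0],"spin":-1},{"offset":[0.003,0.155,0],"spin":-1.5},{"offset":[0.004,0.193,0],"spin":-2},{"offset":[0.005,0.23,0],"spin":-2.5},{"offset":[0.005,0.26,0],"spin":-3}]'
python3 -m crank '[{"offset":[0,0.035,0],"spin":0},{"offset":[0.001,0.072,0],"spin":-1},{"offset":[0.002,0.11,0],"spin":-1.5},{"offset":[0.003,0.148,0],"spin":-2},{"offset":[0.003,0.182,0],"spin":-3},{"offset":[0.004,0.21,0],"spin":-3.5},{"offset":[0.005,0.23,0],"spin":-3.9},{"offset":[0.005,0.245,0],"spin":-3.9}]'
```

```text
clock: 13.38
eef_pos: [534.8, 47.2, 162.2]
eef_rot: [-3.14, 0.002, 2.98]
wrist_force: [0.6, -0.2, -2.3]
finger_gap: 37.5
clock: 14.05
eef_pos: [538.5, 294.3, 160.1]
eef_rot: [-3.138, -0.0, 2.913]
wrist_force: [-0.2, -0.8, -2.7]
finger_gap: 37.9
```

```bash
python3 -m crank '[{"offset":[0.002,0.012,0],"spin":0},{"offset":[0.003,0.02,0],"spin":0},{"offset":[0.0034,0.0222,-0.012],"spin":0},{"offset":[0.0034,0.0222,-0.03],"spin":0},{"offset":[0.0034,0.0222,-0.05],"spin":0},{"offset":[0.0034,0.0222,-0.065],"spin":0},{"offset":[0.0034,0.0222,-0.072],"spin":0},{"offset":[0.0034,0.0222,-0.075],"spin":0}]'
python3 -m crank '[{"offset":[0,0,-0.004],"spin":0},{"offset":[0,0,-0.008],"spin":0},{"offset":[0,0,-0.012],"spin":0},{"offset":[0,0,-0.015],"spin":0},{"offset":[0,0,-0.017],"spin":0},{"offset":[0,0,-0.018],"spin":0},{"offset":[0,0,-0.018],"spin":0},{"offset":[0,0,-0.018],"spin":0}]'
```

```text
clock: 14.72
eef_pos: [541.5, 315.5, 83.2]
eef_rot: [-3.137, -0.002, 2.912]
wrist_force: [0.8, -0.2, -2.4]
finger_gap: 37.8
clock: 15.38
eef_pos: [541.6, 315.6, 65.4]
eef_rot: [-3.137, -0.002, 2.912]
wrist_force: [-0.4, -0.2, -2.6]
finger_gap: 37.9
```

```bash
python3 -m crank '[{"offset":[0,0.0005,-0.001],"spin":0},{"offset":[0,0.0009,-0.002],"spin":0},{"offset":[0,0.0009,-0.003],"spin":0},{"offset":[0,0.0009,-0.0035],"spin":0},{"offset":[0,0.0009,-0.004],"spin":0},{"offset":[0,0.0009,-0.0045],"spin":0},{"offset":[0,0.0009,-0.005],"spin":0},{"offset":[0,0.0009,-0.005],"spin":0}]'
python3 - <<'E'
from h import *
c=manip.camera('scene');save(c,'o.png',(400,90,540,230),4)
E
```

```text
clock: 16.05
eef_pos: [541.6, 316.5, 60.5]
eef_rot: [-3.137, -0.002, 2.912]
wrist_force: [0.0, -0.3, -1.7]
finger_gap: 37.5
```

View pics/o.png

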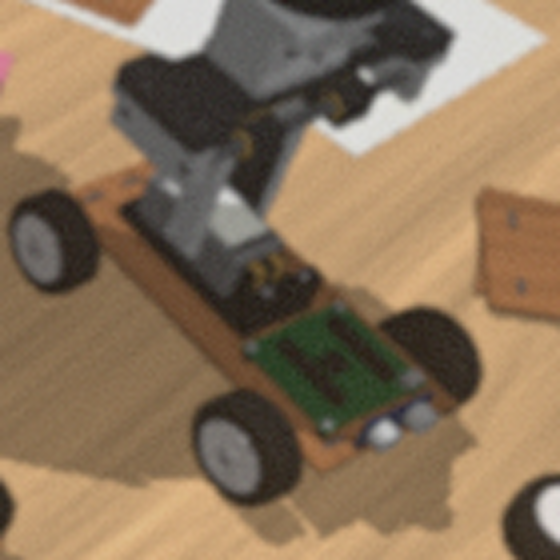

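The pack lies in the bay exactly as the flat one did (crop px 235,230). I'm setting it down, releasing and moving above flat_short.

```bash
python3 -m crank '[{"offset":[0,0,-0.0007],"spin":0},{"offset":[0,0,-0.0012],"spin":0},{"offset":[0,0,-0.0015],"spin":0},{"offset":[0,0,-0.0015],"spin":0},{"offset":[0,0,-0.0015],"spin":0},{"offset":[0,0,-0.0015],"spin":0},{"offset":[0,0,-0.0015],"spin":0},{"offset":[0,0,-0.0015],"spin":0}]'
python3 -m crank '[{"offset":[0,0,0],"spin":0},{"offset":[0,0,0],"spin":0},{"offset":[0,0,0],"spin":0},{"offset":[0,0,0],"spin":0},{"offset":[0,0,0.015],"spin":0},{"offset":[0,0,0.04],"spin":0},{"offset":[0,0,0.07],"spin":0},{"offset":[0,0,0.095],"spin":0}]' 0.64
python3 -m crank '[{"offset":[-0.003,-0.02,0.005],"spin":2},{"offset":[-0.007,-0.055,0.005],"spin":6},{"offset":[-0.012,-0.095,0.005],"spin":10},{"offset":[-0.016,-0.135,0.005],"spin":15},{"offset":[-0.021,-0.175,0.005],"spin":19},{"offset":[-0.026,-0.215,0.005],"spin":23},{"offset":[-0.031,-0.25,0],"spin":27},{"offset":[-0.034,-0.285,0],"spin":27.2}]'
```

```text
clock: 16.77
eef_pos: [541.8, 316.6, 60.3]
eef_rot: [-3.137, -0.001, 2.912]
wrist_force: [-5.4, -2.5, 9.0]
finger_gap: 37.9
clock: 17.43
eef_pos: [541.8, 316.6, 156.9]
eef_rot: [-3.138, -0.001, 2.912]
wrist_force: [0.8, -0.7, 0.5]
finger_gap: 60.1
clock: 18.1
eef_pos: [506.9, 29.8, 156.3]
eef_rot: [-3.138, -0.001, -2.892]
wrist_force: [0.9, -0.7, -0.7]
finger_gap: 60.3
```

```bash
python3 -m crank '[{"offset":[-0.003,-0.02,0],"spin":0},{"offset":[-0.004,-0.035,0],"spin":0},{"offset":[-0.005,-0.0407,-0.01],"spin":-0.3},{"offset":[-0.005,-0.0407,-0.03],"spin":-0.3},{"offset":[-0.005,-0.0407,-0.045],"spin":-0.3},{"offset":[-0.005,-0.0407,-0.05],"spin":-0.3},{"offset":[-0.005,-0.0407,-0.05],"spin":-0.3},{"offset":[-0.005,-0.0407,-0.05],"spin":-0.3}]'
python3 - <<'E'
from fit import *
for cn in('top','scene'):
  c=manip.camera(cn); q,i,m=fit(c,'charged_long',49,92,(571.6,309.5,-.23));print(cn,q,i)
save(c,'p.png',(280,90,540,290),3)
E
```

```text
clock: 18.77
eef_pos: [502.0, -10.4, 106.5]
eef_rot: [-3.138, -0.001, -2.897]
wrist_force: [0.0, 0.4, 0.1]
finger_gap: 59.9
top [ 5.71467936e+02  3.08272216e+02 -1.88114919e-01] 0.928704133766837
scene [ 5.72838120e+02  3.08559977e+02 -2.70520599e-01] 0.9014226070821092
```

View pics/p.png

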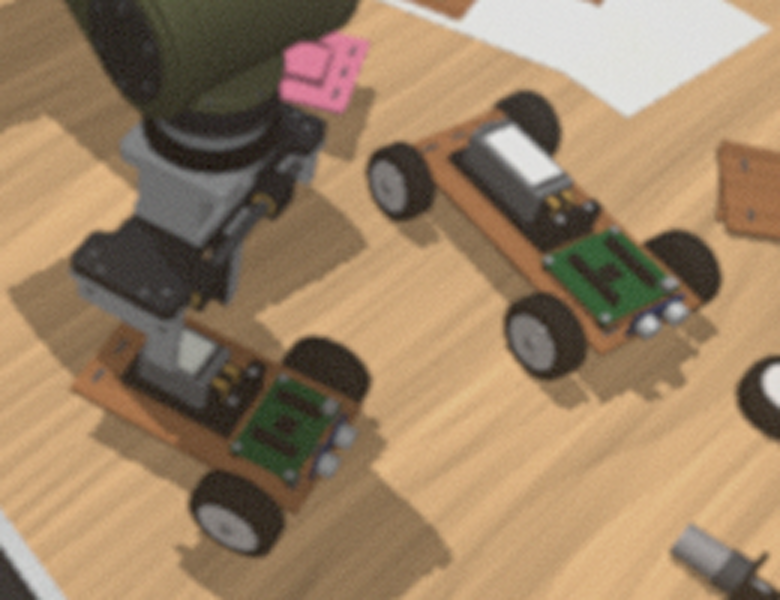

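charged_long sits flat in the car bay (px 520,165). The gripper is above flat_short (px 195,360). Going down to grip and lift it.

```bash
python3 -m crank '[{"offset":[0,-0.0005,-0.01],"spin":0},{"offset":[0,-0.0005,-0.022],"spin":0},{"offset":[0,-0.0005,-0.034],"spin":0},{"offset":[0,-0.0005,-0.042],"spin":0},{"offset":[0,-0.0005,-0.0465],"spin":0},{"offset":[0,-0.0005,-0.0465],"spin":0},{"offset":[0,-0.0005,-0.0465],"spin":0},{"offset":[0,-0.0005,-0.0465],"spin":0}]'
python3 -m crank '[{"offset":[0,0,0],"spin":0},{"offset":[0,0,0],"spin":0},{"offset":[0,0,0],"spin":0},{"offset":[0,0,0],"spin":0},{"offset":[0,0,0],"spin":0},{"offset":[0,0,0],"spin":0},{"offset":[0,0,0],"spin":0},{"offset":[0,0,0],"spin":0}]' 0.3
python3 -m crank '[{"offset":[0,0,0.003],"spin":0},{"offset":[0,0,0.01],"spin":0},{"offset":[0,0,0.022],"spin":0},{"offset":[0,0,0.04],"spin":0},{"offset":[0,0,0.06],"spin":0},{"offset":[0,0,0.08],"spin":0},{"offset":[0,0,0.09],"spin":0},{"offset":[0,0,0.095],"spin":0}]'
```

```text
clock: 19.63
eef_pos: [502.6, -11.2, 61.1]
eef_rot: [-3.137, 0.001, -2.897]
wrist_force: [-0.8, -0.8, -0.0]
finger_gap: 60.1
clock: 20.3
eef_pos: [502.7, -11.2, 61.3]
eef_rot: [-3.137, 0.001, -2.897]
wrist_force: [-1.2, 0.5, 3.5]
finger_gap: 37.9
clock: 20.97
eef_pos: [503.1, -11.3, 157.8]
eef_rot: [-3.136, 0.003, -2.897]
wrist_force: [-0.1, 0.4, -1.0]
finger_gap: 37.7
```

```bash
python3 -m crank '[{"offset":[0.002,-0.012,0],"spin":-1},{"offset":[0.007,-0.035,0],"spin":-4},{"offset":[0.014,-0.07,0],"spin":-8},{"offset":[0.021,-0.105,0],"spin":-12},{"offset":[0.028,-0.14,0],"spin":-16},{"offset":[0.034,-0.17,0],"spin":-19},{"offset":[0.039,-0.192,0],"spin":-20.3},{"offset":[0.042,-0.205,0],"spin":-20.3}]'
python3 -m crank '[{"offset":[0,-0.0005,-0.005],"spin":0},{"offset":[0,-0.0005,-0.015],"spin":0},{"offset":[0,-0.0005,-0.03],"spin":0},{"offset":[0,-0.0005,-0.047],"spin":0},{"offset":[0,-0.0005,-0.06],"spin":0},{"offset":[0,-0.0005,-0.07],"spin":0},{"offset":[0,-0.0005,-0.075],"spin":0},{"offset":[0,-0.0005,-0.075],"spin":0}]'
```

```text
clock: 21.63
eef_pos: [544.6, -219.2, 156.3]
eef_rot: [-3.137, 0.001, 3.028]
wrist_force: [-0.7, 0.8, -1.9]
finger_gap: 37.8
clock: 22.3
eef_pos: [544.0, -218.7, 79.9]
eef_rot: [-3.137, -0.001, 3.029]
wrist_force: [-0.6, -0.6, -0.6]
finger_gap: 37.6
```

```bash
python3 -m crank '[{"offset":[0.0012,0.002,-0.005],"spin":0.2},{"offset":[0.0012,0.002,-0.013],"spin":0.2},{"offset":[0.0012,0.002,-0.022],"spin":0.2},{"offset":[0.0012,0.002,-0.03],"spin":0.2},{"offset":[0.0012,0.002,-0.036],"spin":0.2},{"offset":[0.0012,0.002,-0.04],"spin":0.2},{"offset":[0.0012,0.002,-0.042],"spin":0.2},{"offset":[0.0012,0.002,-0.042],"spin":0.2}]'
python3 -m crank '[{"offset":[0,0,-0.0005],"spin":0},{"offset":[0,0,-0.001],"spin":0},{"offset":[0,0,-0.0015],"spin":0},{"offset":[0,0,-0.002],"spin":0},{"offset":[0,0,-0.0025],"spin":0},{"offset":[0,0,-0.003],"spin":0},{"offset":[0,0,-0.003],"spin":0},{"offset":[0,0,-0.003],"spin":0}]'
```

```text
clock: 22.97
eef_pos: [545.1, -216.8, 37.5]
eef_rot: [-3.137, -0.001, 3.032]
wrist_force: [-0.4, 0.4, -1.9]
finger_gap: 37.9
clock: 23.63
eef_pos: [545.1, -216.7, 34.5]
eef_rot: [-3.137, -0.001, 3.032]
wrist_force: [0.3, 0.2, -0.8]
finger_gap: 37.6
```

```bash
python3 -m crank '[{"offset":[0,0,-0.0005],"spin":0},{"offset":[0,0,-0.001],"spin":0},{"offset":[0,0,-0.0015],"spin":0},{"offset":[0,0,-0.0018],"spin":0},{"offset":[0,0,-0.0018],"spin":0},{"offset":[0,0,-0.0018],"spin":0},{"offset":[0,0,-0.0018],"spin":0},{"offset":[0,0,-0.0018],"spin":0}]'
python3 -m crank '[{"offset":[0,0,0],"spin":0},{"offset":[0,0,0],"spin":0},{"offset":[0,0,0],"spin":0},{"offset":[0,0,0],"spin":0},{"offset":[0,0,0.015],"spin":0},{"offset":[0,0,0.035],"spin":0},{"offset":[0,0,0.06],"spin":0},{"offset":[0,0,0.07],"spin":0}]' 0.64
python3 -m crank '[{"offset":[-0.002,-0.015,0],"spin":0},{"offset":[-0.005,-0.045,0],"spin":0},{"offset":[-0.008,-0.068,0],"spin":0},{"offset":[-0.0087,-0.0776,0],"spin":0},{"offset":[-0.0087,-0.0776,0],"spin":0},{"offset":[-0.0087,-0.0776,-0.01],"spin":0},{"offset":[-0.0087,-0.0776,-0.02],"spin":0},{"offset":[-0.0087,-0.0776,-0.02],"spin":0}]'
python3 - <<'E'
from fit import *
for cn in('top','scene'):
  c=manip.camera(cn); q,i,m=fit(c,'flat_short',22,64,(561.5,-217.5,-.11));print(cn,q,i)
save(c,'q.png',(150,200,350,400),3)
E
```

```text
clock: 24.3
eef_pos: [545.2, -216.7, 34.4]
eef_rot: [-3.137, -0.001, 3.032]
wrist_force: [-10.0, 3.4, 18.6]
finger_gap: 37.9
clock: 24.97
eef_pos: [546.1, -217.2, 107.2]
eef_rot: [-3.136, 0.002, 3.032]
wrist_force: [0.3, 0.1, 0.6]
finger_gap: 60.1
clock: 25.63
eef_pos: [536.6, -293.1, 84.0]
eef_rot: [-3.138, -0.001, 3.033]
wrist_force: [0.1, 0.1, -0.6]
finger_gap: 60.0
top [ 5.60525757e+02 -2.17317065e+02 -1.14159603e-01] 0.9190783410138249
scene [ 5.63083480e+02 -2.18515371e+02 -1.05588928e-01] 0.9131874903712833
```

View pics/q.png

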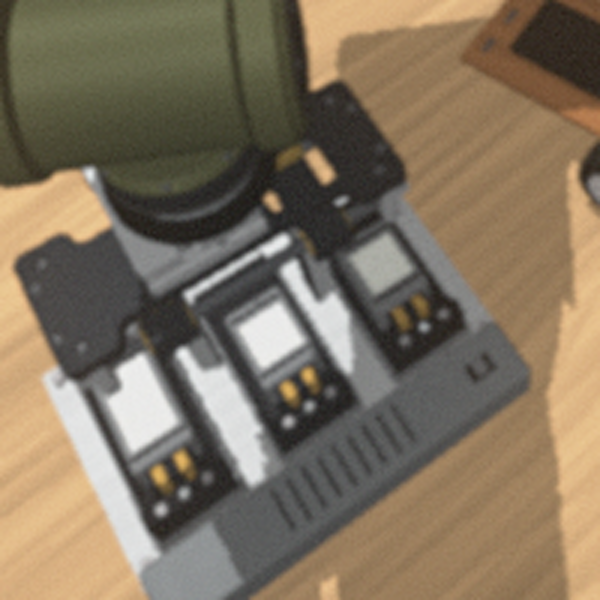

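All three cradle packs lie flat: flat_short is in cradle 1 (px 385,265) and matches its target within 2 mm in both fits. Taking charged_short.

```bash
python3 -m crank '[{"offset":[0,-0.001,-0.015],"spin":0},{"offset":[0,-0.001,-0.03],"spin":0},{"offset":[0,-0.001,-0.042],"spin":0},{"offset":[0,-0.001,-0.049],"spin":0},{"offset":[0,-0.001,-0.051],"spin":0},{"offset":[0,-0.001,-0.051],"spin":0},{"offset":[0,-0.001,-0.051],"spin":0},{"offset":[0,-0.001,-0.051],"spin":0}]'
python3 -m crank '[{"offset":[0,0,0],"spin":0},{"offset":[0,0,0],"spin":0},{"offset":[0,0,0],"spin":0},{"offset":[0,0,0],"spin":0},{"offset":[0,0,0],"spin":0},{"offset":[0,0,0],"spin":0},{"offset":[0,0,0],"spin":0},{"offset":[0,0,0],"spin":0}]' 0.3
python3 -m crank '[{"offset":[0,0,0.003],"spin":0},{"offset":[0,0,0.01],"spin":0},{"offset":[0,0,0.025],"spin":0},{"offset":[0,0,0.05],"spin":0},{"offset":[0,0,0.08],"spin":0},{"offset":[0,0,0.105],"spin":0},{"offset":[0,0,0.12],"spin":0},{"offset":[0,0,0.125],"spin":0}]'
python3 - <<'E'
from h import *
c=manip.camera('scene');save(c,'r.png',(290,170,430,290),4)
E
```

```text
clock: 26.5
eef_pos: [538.1, -295.5, 37.1]
eef_rot: [-3.136, 0.003, 3.033]
wrist_force: [0.8, -0.3, 0.3]
finger_gap: 60.0
clock: 27.17
eef_pos: [538.2, -295.5, 37.3]
eef_rot: [-3.136, 0.004, 3.033]
wrist_force: [-0.7, 2.2, 3.6]
finger_gap: 37.7
clock: 27.83
eef_pos: [538.9, -296.0, 165.7]
eef_rot: [-3.134, 0.008, 3.033]
wrist_force: [-0.1, -0.0, -1.1]
finger_gap: 37.8
```

View pics/r.png

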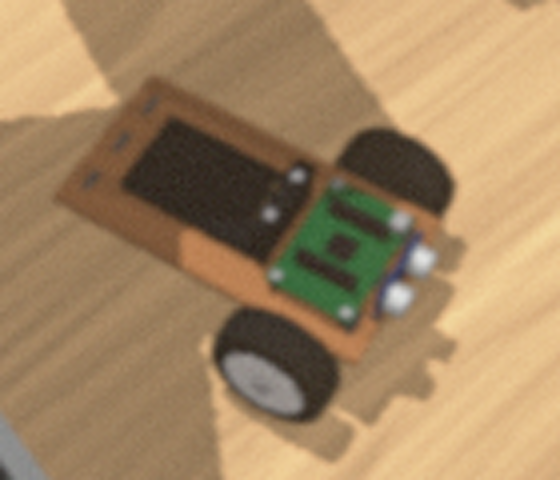

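The car still stands upright with its bay empty and clear. I'll check numerically that it hasn't shifted since the start.

```bash
python3 - <<'E'
from h import *
a=cv2.imread('pics/b.png');c=manip.camera('scene');b=c['pixels'][...,::-1].copy()
for (x0,y0,x1,y1) in [(355,212,402,252),(340,245,376,274),(460,160,512,212)]:
  r=cv2.matchTemplate(cv2.resize(b[y0-12:y1+12,x0-12:x1+12],None,fx=4,fy=4,interpolation=2),cv2.resize(a[y0:y1,x0:x1],None,fx=4,fy=4,interpolation=2),cv2.TM_CCOEFF_NORMED)
  m=cv2.minMaxLoc(r);d=np.array(m[3])/4-12;mid=np.array([(x0+x1)/2,(y0+y1)/2])
  print(m[1],d,(px2w(c,mid+d,54)-px2w(c,mid,54))[0])
E
```

```text
0.9526596069335938 [0. 0.] [0. 0. 0.]
0.9645697474479675 [0. 0.] [0. 0. 0.]
0.996894359588623 [0. 0.] [0. 0. 0.]
```

```bash
python3 -m crank '[{"offset":[-0.002,0.015,0],"spin":1},{"offset":[-0.005,0.045,0],"spin":3},{"offset":[-0.01,0.08,0],"spin":6},{"offset":[-0.014,0.115,0],"spin":9},{"offset":[-0.018,0.15,0],"spin":12},{"offset":[-0.023,0.185,0],"spin":15},{"offset":[-0.027,0.22,0],"spin":18},{"offset":[-0.031,0.25,0],"spin":20.2}]'
python3 -m crank '[{"offset":[-0.002,0.015,0],"spin":0},{"offset":[-0.004,0.026,0],"spin":0},{"offset":[-0.005,0.034,0],"spin":0},{"offset":[-0.005,0.034,-0.01],"spin":0},{"offset":[-0.005,0.034,-0.025],"spin":0},{"offset":[-0.005,0.034,-0.04],"spin":0},{"offset":[-0.005,0.034,-0.05],"spin":0},{"offset":[-0.005,0.034,-0.052],"spin":0}]'
python3 -m crank '[{"offset":[0,0,-0.003],"spin":0},{"offset":[0,0,-0.006],"spin":0},{"offset":[0,0,-0.01],"spin":0},{"offset":[0,0,-0.013],"spin":0},{"offset":[0,0,-0.015],"spin":0},{"offset":[0,0,-0.015],"spin":0},{"offset":[0,0,-0.015],"spin":0},{"offset":[0,0,-0.015],"spin":0}]'
```

```text
clock: 28.6
eef_pos: [506.1, -43.6, 161.5]
eef_rot: [-3.136, 0.003, -2.894]
wrist_force: [1.2, 0.3, -1.2]
finger_gap: 37.7
clock: 29.27
eef_pos: [500.2, -10.3, 107.1]
eef_rot: [-3.137, -0.001, -2.896]
wrist_force: [-0.4, 0.3, -1.4]
finger_gap: 38.0
clock: 29.93
eef_pos: [500.3, -10.3, 92.3]
eef_rot: [-3.137, -0.0, -2.896]
wrist_force: [1.2, -0.1, -1.2]
finger_gap: 37.8
```

```bash
python3 -m crank '[{"offset":[0.002,0,0],"spin":0},{"offset":[0.0034,0,-0.004],"spin":0},{"offset":[0.0034,0,-0.01],"spin":0},{"offset":[0.0034,0,-0.016],"spin":0},{"offset":[0.0034,0,-0.021],"spin":0},{"offset":[0.0034,0,-0.024],"spin":0},{"offset":[0.0034,0,-0.025],"spin":0},{"offset":[0.0034,0,-0.025],"spin":0}]'
python3 -m crank '[{"offset":[0,0,-0.0005],"spin":0},{"offset":[0,0,-0.001],"spin":0},{"offset":[0,0,-0.0015],"spin":0},{"offset":[0,0,-0.002],"spin":0},{"offset":[0,0,-0.0022],"spin":0},{"offset":[0,0,-0.0022],"spin":0},{"offset":[0,0,-0.0022],"spin":0},{"offset":[0,0,-0.0022],"spin":0}]'
```

```text
clock: 30.6
eef_pos: [503.6, -10.3, 67.0]
eef_rot: [-3.137, -0.001, -2.896]
wrist_force: [-0.7, -0.0, -1.0]
finger_gap: 37.7
clock: 31.27
eef_pos: [503.6, -10.3, 64.8]
eef_rot: [-3.137, -0.001, -2.896]
wrist_force: [0.2, 0.4, -1.3]
finger_gap: 37.7
```

```bash
python3 -m crank '[{"offset":[0,0,-0.0003],"spin":0},{"offset":[0,0,-0.0006],"spin":0},{"offset":[0,0,-0.0009],"spin":0},{"offset":[0,0,-0.0012],"spin":0},{"offset":[0,0,-0.0012],"spin":0},{"offset":[0,0,-0.0012],"spin":0},{"offset":[0,0,-0.0012],"spin":0},{"offset":[0,0,-0.0012],"spin":0}]'
```

```text
clock: 31.93
eef_pos: [503.6, -10.3, 64.2]
eef_rot: [-3.137, -0.001, -2.895]
wrist_force: [-4.3, 0.0, 7.8]
finger_gap: 37.3
```

Touching the bay floor (8 N). Releasing, rising and withdrawing, then a last check.

```bash
python3 -m crank '[{"offset":[0,0,0],"spin":0},{"offset":[0,0,0],"spin":0},{"offset":[0,0,0],"spin":0},{"offset":[0,0,0],"spin":0},{"offset":[0,0,0.015],"spin":0},{"offset":[0,0,0.04],"spin":0},{"offset":[0,0,0.075],"spin":0},{"offset":[0,0,0.11],"spin":0}]' 0.64
python3 -m crank '[{"offset":[-0.01,0.02,0.02],"spin":0},{"offset":[-0.03,0.05,0.04],"spin":0},{"offset":[-0.06,0.08,0.05],"spin":0},{"offset":[-0.09,0.1,0.05],"spin":0},{"offset":[-0.11,0.12,0.05],"spin":0},{"offset":[-0.12,0.13,0.05],"spin":0},{"offset":[-0.12,0.13,0.05],"spin":0},{"offset":[-0.12,0.13,0.05],"spin":0}]'
python3 - <<'E'
from fit import *
for cn in('top','scene'):
  c=manip.camera(cn)
  for n,z,L,p in [('charged_long',49,92,(571.6,309.5,-.232)),('charged_short',49,64,(518.4,-6.8,.245)),('flat_long',22,92,(544.5,-376,-.11)),('flat_short',22,64,(561.5,-217.5,-.11))]:
    q,i,m=fit(c,n,z,L,p);print(cn,n,None if q is None else np.round(q-np.array(p),3),i)
save(c,'s.png',(150,80,540,400),2)
E
```

```text
clock: 32.6
eef_pos: [503.1, -10.3, 175.0]
eef_rot: [-3.138, -0.002, -2.895]
wrist_force: [0.3, -0.5, 0.8]
finger_gap: 60.0
clock: 33.27
eef_pos: [383.2, 119.9, 225.3]
eef_rot: [-3.137, -0.001, -2.894]
wrist_force: [0.1, -0.0, 0.2]
finger_gap: 60.1
top charged_long [-1.769  0.249  0.004] 0.8744784837286923
top charged_short [ 0.219  1.669 -0.017] 0.9251620506776664
top flat_long [-0.742  0.43  -0.009] 0.935569819547051
top flat_short [-0.523 -0.712 -0.037] 0.912557781201849
scene charged_long [ 0.938 -1.239 -0.013] 0.8986054395562062
scene charged_short [ 1.644 -1.619 -0.016] 0.9081346423562412
scene flat_long [ 2.215 -0.818 -0.018] 0.9403314419526254
scene flat_short [ 1.284 -1.37   0.016] 0.9310056290886962
```

View pics/s.png

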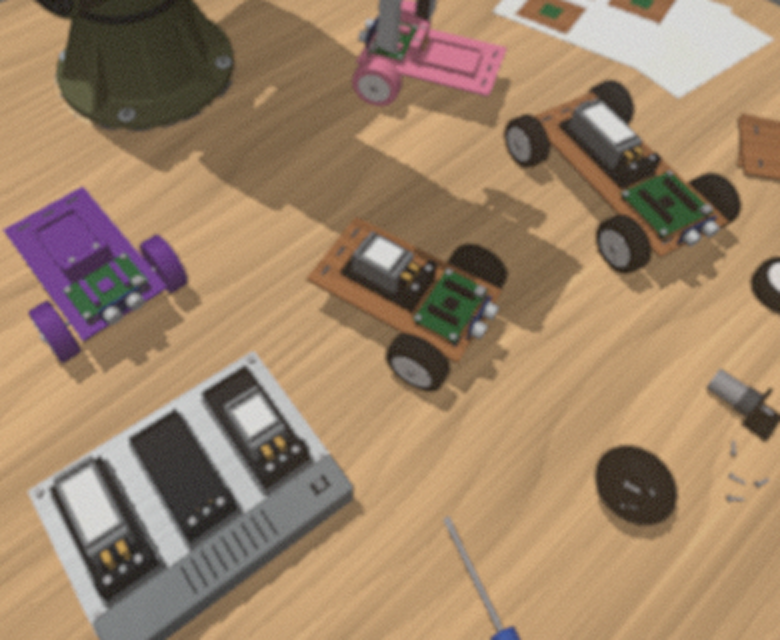

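Everything is in place: charged packs in both brown cars (px 385,262 and 610,130), flat packs in cradles 1 and 3, and all lie flat. The arm is clear, so I'm handing in.

```bash
python3 -c "
from cell import manip
print(manip.sign_off())"
```

```text
the job is handed in; nothing more can be done
None
```

The swap is done and handed in at about 33 s of the 104 s allowed; the hand-in gives no verdict. The charged long pack is in the four-wheeled car and the charged short pack is in the brown two-wheeled car. The flat long pack is in cradle 3 and the flat short pack is in cradle 1.

- **Pack positions:** In the last check, fits from both cameras put all four packs within about 2.5 mm and 0.04 rad of their targets. They look flat in the last picture; the fits assume each pack's height, so they do not measure it.
- **Cars:** Matching the pictures showed no shift in either car just before the last placement. In the final picture both stand upright, and the charged short pack sits where I expected.
- **Arm:** It ended clear of everything, with wrist force close to zero.
- **Checks that failed or disagreed:** Two mid-job top-camera fits of the flat long pack at cradle 3 failed because the arm blocked the view, so I used the scene camera there. After the long car was loaded, the two cameras differed by 0.08 rad on its pack. In the final check they differed by only 0.02 rad.

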